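Close a resin casting mould with its cam lock

TASK

Close the casting mould for pouring: stand the blue end plate against the mould's open end with its bolt run into the channel until it rests on the orange seal, then swing the cam lever round clockwise, about half a turn, so that its hook draws the plate in hard and square against the mould's face. Stop as soon as you feel it come firmly tight - never ram the plate or force the cam, that ruins the seal - and let go, leaving everything else on the table alone.

Things in the scene. Friction and masses are not known exactly. Their poses are not given: they have to be found in the camera images.
- mould: White plastic casting mould fixed to the table, 170 long x 124 wide x 45 mm high: two long troughs, a solid rib between. Origin: on the cam axis, table level; x runs along the troughs from the open end (face at x = -55 mm) to the closed rear (+115 mm), z up. Steel feet, 8 mm high, stand out 20 mm from its sides.
- mouth (a point): Mouth of the bolt channel in the mould's open-end face (y = 0, x = -55 mm of the mould), 25 mm above the table, axes as the mould's. The channel, open at the top, is 12 mm wide (26 mm at the tapered mouth). An orange seal stands 3 mm proud of the face and pushes back 4.5 N per mm; the face behind it is a hard stop.
- plate: Loose blue aluminium end plate, 0.4 kg, 20 mm thick (x) x 124 mm wide (y) x 45 mm high, upright on the table; origin: centre of its underside. +x points out of its inner face (x = +10 mm), the way the bolt sticks out. It closes with its x along the mould's x, foot on the table: its origin is at x = -65 mm, y = 0 of the mould when the faces meet, x = -68 mm when it just touches the seal.
- plate_grip (a point): Point to grip in the plate's tab, 80 mm above the plate's foot and at x = -4 mm of the plate, axes as the plate's. The tab is 12 mm thick (x), 40 mm wide (y) and reaches from 45 to 99 mm above the foot: take it from above across its thickness.
- bolt_head (a point): Centre of the bolt's barrel head: upright, 10 mm across, 26 mm high, 25 mm above the plate's foot, its axis 49 mm ahead of the inner face at mid width, on a steel shank 7 mm thick in a brass sleeve 10 mm thick. Axes as the plate's. It runs along the channel into the open hook of the cam.
- cam (a joint): Cam angle, clockwise seen from above, -0.7 to 3.8 rad; 0: the lever points along the mould's +y (pi/2: to its rear, pi: along -y). Starts at -0.5 to 0.1, open. With the plate on the seal or up to 2 mm off, the hook takes the bolt somewhere after 0.6 rad and draws it in; the faces meet at 2.0 to 3.4 rad, differing each time with the cam seat. It stays where it is left.
- cam_knob (a point): Centre of the red knob at the end of the cam's lever, 50 mm from the cam axis, 72 mm above the table: 16 mm across, 30 mm high (57 to 87 mm), upright, turning freely on its pin. To push it round takes about 1 N when free, 2 to 4 N while the seal is pressed, then ever more once the faces meet: at 6 to 8 N over free it is firmly tight. The cam axis may lie up to 1.8 mm off the mould's origin along x.
- resin: Bystander: black bottle with a blue label, 46 mm across, 160 mm high, standing; origin at the centre of its underside.
- drop_red: Bystander: small red dropper bottle, 26 mm across, 62 mm high, standing; origin at the centre of its underside.
- drop_yel: Bystander: small yellow dropper bottle, 26 mm across, 62 mm high, standing; origin at the centre of its underside.
- bowl: Bystander: white plastic bowl, 96 mm across, 50 mm high; origin at the centre of its underside.
- cup: Bystander: clear plastic cup, 70 mm across, 85 mm high; origin at the centre of its underside.
- block: Bystander: bare wooden block, 90 x 90 x 20 mm, lying flat; origin at the centre of its underside.

How it is judged:
By the outcome, as a careful person would: the job done as asked, in the order asked, and still so for the second after the job is handed in, with the robot touching nothing.
It also fails if it takes over 70 s, if anything falls off the work surface, if the arm or the gripper's body presses on something with over 40 N, if the wrist force passes 120 N, or if a joint passes its speed limit or range.

ROBOT

A 6-joint arm with a two-finger parallel gripper is mounted at the origin on the work surface. World frame = base frame: x ahead of the robot, y to its left, z up, the work surface at z = 0. Lengths are in m, angles in rad, forces in N, time in s.
With the tool pointing down it reaches from about 0.35 to 0.725 m from the base axis. Payload 6 kg.
Tool frame: the origin (TCP) lies midway between the tips of the shut fingers; the grasp point (between the pads) lies 19 mm behind it (bot.grip_depth is the distance from the TCP to the grasp point, in m); z points along the fingers, y is the line along which they close (so a half turn about z gives the same grasp; the last joint's range is limited). The gripper opens to 85 mm and grips with 20 to 120 N. Pads are 22 mm wide; open, the fingers measure 114 mm over their backs; the gripper's body (76 mm by 85 mm) begins 54 mm behind the grasp point. The pads swing forward as they close: fully open they stand 13 mm farther back than shut.
Start: joints at [-0.838, 0.04, 0.085, 0, -1.615, -0.334], TCP at [0.233, -0.553, 0.231] pointing down, gripper open.
Joint ranges: [-2.56, 2.56], [-1.29, 2.01], [-1.08, 1.49], [-3.29, 1.98], [-2.81, -0.18], [-2.99, 2.99]. Speed limits (rad/s): [2.57, 2.57, 3.01, 3.14, 3.14, 3.14].

INTERFACE

Orientations are given as [roll, pitch, yaw] about the fixed x, y, z axes, in that order (R = Rz(yaw) Ry(pitch) Rx(roll)).
In Python, from station import state, get_image, job, bot gives the robot as it stands. The module is installed in compiled form; this text tells all that it offers.
- The arm moves only by the shell command python3 -m creep 'ROWS' [FORCE]. ROWS is JSON, a list of rows, each a list of 7 numbers: the shift along the tool's x, y, z in cm, then the turn, a rotation vector about the tool's x, y, z in rad, then the closure in counts, from 0 (fully open) to 255 (shut). In form: [[x, y, z, rx, ry, rz, grip], ...]. A call has 1 to 20 rows; each row shifts and turns the commanded pose from where the row before left it, along the tool's axes as they then stand; what a row does not reach is not made up. A row lasts 1/8 s, in which the tool goes at most 62.5 mm and 10.7 degrees, less where a joint would pass 70% of its speed; a pose out of reach is approached as far as the arm can. A call is refused whole if a number of a shift passes 6.25 or a number of a turn 0.188, either way. A call with a gripper value outside its range is refused whole. The fingers move at their own pace and stop on an object; FORCE is the grip in N (left out, the last holds). Time passes only in rows, so rows that do not move let the fingers close. It gives the time, the measured TCP pose, the force, the opening and the grip force at its end, in the units of the state.
- state(): the state, without advancing time (a new reading comes with each control period).
- get_image(name): name is "scene" or "top"; returns a dict with "frame" (384x512x3 uint8, red, green, blue), "intrinsics" (3x3 intrinsics, pixels), "k1" (the pictures are not rectified: a ray, as slopes to the right and down, at radius r is drawn at 1 + k1 r^2 times it, then the intrinsics apply), "extrinsics" (4x4, takes a point from world to camera coordinates). Camera axes: x right, y down, z forward; pixel columns grow to the right and rows downward; lengths in m; the calibration is good to about 2 mm. A picture is of the moment at which its call begins. There is no depth.
- job.finish_job(): hands the job in; it is judged then, once.
The state is a dict: "t": time; "q": joint angles; "qvel": joint speeds; "effort": joint torques, N m; "ee_pos": TCP position; "tcp_rot": TCP orientation; "force": force on the tool from outside, world axes, zero at the start; "wrist_torque": the same for the moment, N m; "gripper_width": finger opening in m; "grip_force": force on a finger pad.
Only numpy, scipy, OpenCV 4.12 (cv2) and the standard library are available. Lean on these libraries where they do the work, as an engineer would, in place of code of your own. Each camera call takes 0.05 s, during which the arm holds its last target. There are 200 camera calls.

## Working session

There is one attempt and no reset: what is moved stays moved. The work goes in short steps, Python scripts to look and compute and a shell command to move; the robot and the scene stay as the last step left them, time stands still between calls to the robot, and variables do not carry over. Pictures are saved under pics/ and viewed, at most 13 in all, crops included, and the job is handed in when it is done.

```bash
mkdir -p pics
cat > h.py <<'E'
import numpy as np, cv2
from station import state,get_image,job,bot
def cast(im,uv,z):
    K=im["intrinsics"];E=np.array(im["extrinsics"]);k1=im["k1"]
    uv=np.atleast_2d(np.array(uv,float))
    d=np.c_[(uv[:,0]-K[0][2])/K[0][0],(uv[:,1]-K[1][2])/K[1][1]]
    s=d.copy()
    for _ in range(20): s=d/(1+k1*(s**2).sum(1,keepdims=True))
    r=np.c_[s,np.ones(len(s))]@E[:3,:3]; c=-E[:3,:3].T@E[:3,3]
    return c+r*((z-c[2])/r[:,2])[:,None]
def proj(im,P):
    K=np.array(im["intrinsics"]);E=np.array(im["extrinsics"]);P=np.atleast_2d(P)
    c=P@E[:3,:3].T+E[:3,3];s=c[:,:2]/c[:,2:];s=s*(1+im["k1"]*(s**2).sum(1,keepdims=True))
    return s*[K[0][0],K[1][1]]+[K[0][2],K[1][2]]
E
python3 - <<'E'
from h import *
for n in("scene","top"):
    im=get_image(n);f=im["frame"]
    cv2.imwrite(f"pics/{n}0.png",cv2.resize(f[:,:,::-1],(800,600),interpolation=cv2.INTER_CUBIC))
    E=np.array(im["extrinsics"]);print(n,(-E[:3,:3].T@E[:3,3]).round(3),np.array(im["intrinsics"]).round(0).tolist(),im["k1"])
s=state();print(s)
E
```

```text
scene [ 0.881 -0.441  0.884] [[404.0, 0.0, 261.0], [0.0, 404.0, 194.0], [0.0, 0.0, 1.0]] -0.010471617749066487
top [0.506 0.08  1.212] [[375.0, 0.0, 257.0], [0.0, 375.0, 188.0], [0.0, 0.0, 1.0]] -0.02346467613596043
{'t': 0.1, 'q': array([-8.38300583e-01,  4.07710861e-02,  8.39200805e-02, -4.20542688e-04,
       -1.61547988e+00, -3.33717048e-01]), 'qvel': array([-1.54156664e-04, -1.08475797e-03,  2.45980673e-03,  1.56972189e-04,
       -6.68488640e-05,  5.17450166e-04]), 'effort': array([-4.35947935e-03, -3.69346976e+01,  3.48282015e+01,  6.95156917e+00,
       -4.48920851e-03,  1.65372774e-05]), 'ee_pos': array([ 0.23294875, -0.55262208,  0.23037053]), 'tcp_rot': array([ 3.14000514e+00, -1.05680770e-04, -2.74279541e+00]), 'force': array([0.47687705, 0.38337122, 0.02882297]), 'wrist_torque': array([ 0.03187063, -0.02275316,  0.02729626]), 'grip_force': 0.0, 'gripper_width': 0.08535267760867515}
```

View pics/scene0.png

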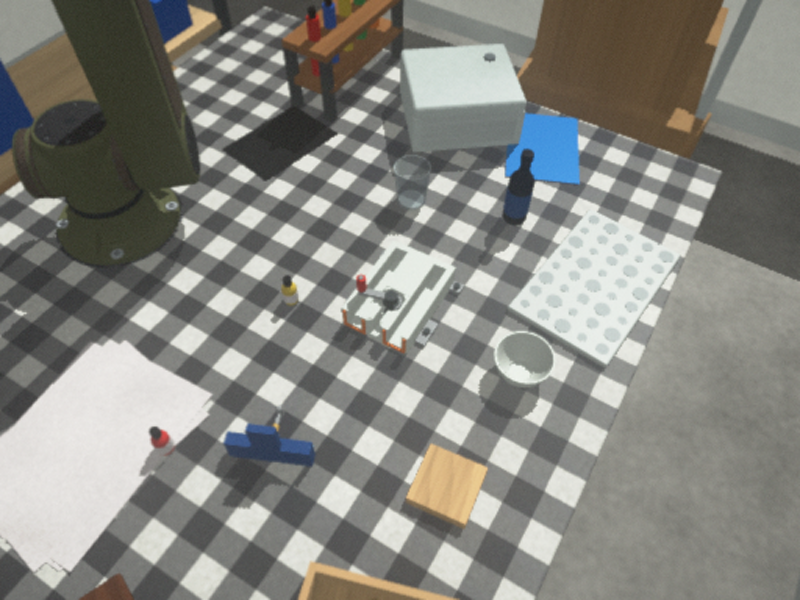

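View pics/top0.png

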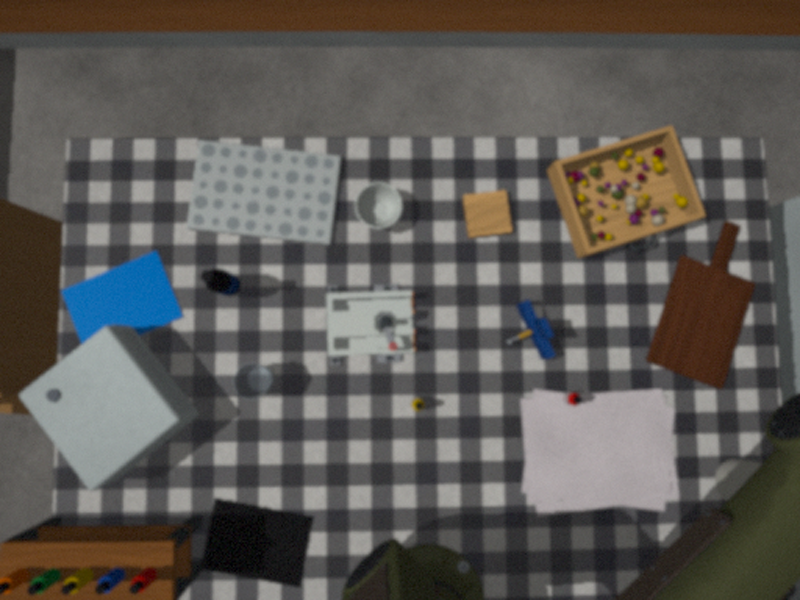

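The scene view shows the plate at (270,445) with its bolt pointing away and up, and the mould at (400,295) with its orange seal towards the camera. In the top view the mould is at (370,323) with the open end to the right, the plate at (537,330), and the knob at (395,345).

Run:
```python
from h import *
T=get_image("top");S=get_image("scene");f=T["frame"]
a=cv2.resize(f[175:240,200:275,::-1],None,fx=5.3,fy=5.3,interpolation=cv2.INTER_CUBIC)
b=cv2.resize(f[175:240,310:375,::-1],None,fx=5.3,fy=5.3,interpolation=cv2.INTER_CUBIC)
cv2.imwrite("pics/top1.png",np.hstack([a,b]))
g=S["frame"]
a=cv2.resize(g[150:230,205:300,::-1],None,fx=4,fy=4,interpolation=cv2.INTER_CUBIC)
b=cv2.resize(g[250:330,130:225,::-1],None,fx=4,fy=4,interpolation=cv2.INTER_CUBIC)
cv2.imwrite("pics/scene1.png",np.hstack([a,b]))
def comps(f,name,m,amin=4):
    n,l,st,c=cv2.connectedComponentsWithStats(m.astype(np.uint8))
    for i in range(1,n):
        if st[i,4]>=amin: print(name,st[i].tolist(),c[i].round(2).tolist())
for nm,f in(("top",f),("scene",g)):
    h=cv2.cvtColor(f,cv2.COLOR_RGB2HSV).astype(int);H,s,v=h[...,0],h[...,1],h[...,2]
    roi=np.zeros(H.shape,bool); roi[(slice(170,290) if nm=="top" else slice(150,330)),(slice(200,390) if nm=="top" else slice(90,300))]=1
    comps(f,nm+" blue",roi&(H>100)&(H<130)&(s>120)&(v>40),30)
    comps(f,nm+" orange",roi&(H>4)&(H<18)&(s>120)&(v>90))
    comps(f,nm+" red",roi&((H<=4)|(H>172))&(s>110)&(v>70))
    comps(f,nm+" yel",roi&(H>19)&(H<32)&(s>120)&(v>90))
```

```text
top blue [331, 192, 24, 37, 386] [344.06, 210.46]
top red [364, 251, 6, 8, 34] [366.24, 254.41]
top yel [333, 212, 7, 4, 16] [335.75, 213.62]
top yel [264, 255, 6, 8, 25] [265.88, 258.0]
scene blue [158, 272, 18, 6, 79] [166.76, 274.65]
scene blue [144, 278, 17, 8, 102] [151.99, 281.47]
scene blue [179, 281, 20, 10, 155] [188.61, 285.53]
scene orange [221, 205, 12, 8, 17] [226.41, 209.24]
scene orange [232, 205, 1, 5, 5] [232.0, 207.0]
scene orange [246, 217, 13, 8, 26] [253.54, 221.19]
scene red [229, 177, 5, 10, 34] [231.09, 181.59]
scene red [98, 276, 10, 10, 55] [103.05, 280.85]
scene yel [181, 181, 8, 7, 38] [184.87, 184.76]
```

View pics/top1.png

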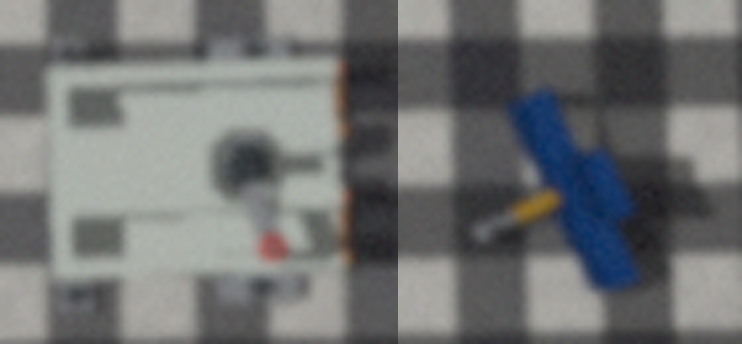

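View pics/scene1.png

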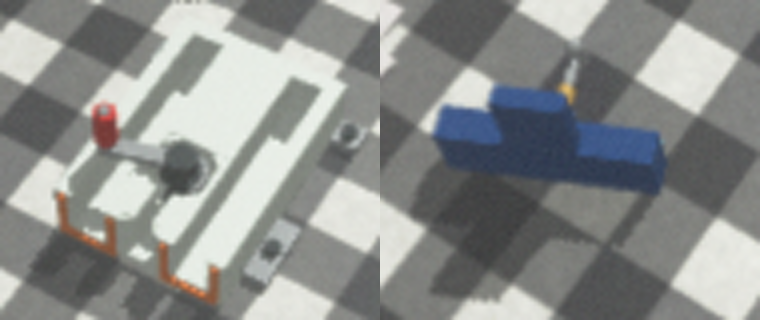

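Run:
```python
from h import *
T=get_image("top");S=get_image("scene")
def px(p,s,o): return (np.array(p,float)+.5)/s-.5+np.array(o)
M=cast(T,px([(46,68),(338,64),(346,265),(57,277)],5.3,(200,175)),.045)
print("mould",M.round(4).tolist()); c=M.mean(0)
print([np.linalg.norm(M[i]-M[i-1]).round(4) for i in range(4)])
ax=(M[0]+M[3]-M[1]-M[2])[:2]; ay=(M[2]+M[3]-M[0]-M[1])[:2]; a=np.arctan2(ax[1],ax[0]);b=np.arctan2(ay[1],ay[0])-np.pi/2
print("yaw",a,b, "centre",c[:2],"origin(from long) ",c[:2]-.03*np.array([np.cos(a),np.sin(a)]))
# two-view knob top and bottle
print("knob top",cast(T,px([(273,246)],5.3,(200,175)),.08))
print("knob sc",cast(S,px([(105,128)],4,(205,150)),.072))
P=cast(T,px([(112,107),(150,90),(203,290),(242,275)],5.3,(310,175)),.045);print("plate",P.round(4).tolist())
print("head",cast(T,px([(84,233)],5.3,(310,175)),.036))
print("hub",cast(T,px([(245,160)],5.3,(200,175)),.055))
# scene mould corners
N=cast(S,px([(190,35),(345,85),(218,265),(58,195)],4,(205,150)),.045);print("mouldS",N.round(4).tolist())
# scene plate: tab-top corners, plate end corners
print("tabS",cast(S,px([(492,90),(505,86),(565,94),(572,108)],4,(130-95,250)),.099).round(4).tolist())
print("plateS",cast(S,px([(437,133),(447,106),(660,162),(662,133)],4,(35,250)),.045).round(4).tolist())
print("tabT",cast(T,px([(175,160),(205,150),(235,210),(212,222)],5.3,(310,175)),.099).round(4).tolist())
```

```text
mould [[0.6128, 0.1993, 0.045], [0.6135, 0.0278, 0.045], [0.4955, 0.0247, 0.045], [0.4906, 0.1931, 0.045]]
[np.float64(0.1223), np.float64(0.1715), np.float64(0.118), np.float64(0.1684)]
yaw 1.5872042721410786 -4.673592357668211 centre [0.55311521 0.11121377] origin(from long)  [0.55360743 0.08121781]
knob top [[0.50709085 0.06761043 0.08      ]]
knob sc [[0.50824904 0.06664548 0.072     ]]
plate [[0.5859, -0.1832, 0.045], [0.5957, -0.2062, 0.045], [0.4775, -0.2339, 0.045], [0.486, -0.2574, 0.045]]
head [[ 0.51187307 -0.16632569  0.036     ]]
hub [[0.55708475 0.0830535  0.055     ]]
mouldS [[0.5014, 0.1814, 0.045], [0.613, 0.1981, 0.045], [0.6138, 0.0305, 0.045], [0.4999, 0.0229, 0.045]]
tabS [[0.5211, -0.2314, 0.099], [0.5255, -0.226, 0.099], [0.5551, -0.2134, 0.099], [0.5631, -0.2178, 0.099]]
plateS [[0.4869, -0.2527, 0.045], [0.4812, -0.2374, 0.045], [0.6017, -0.2029, 0.045], [0.5927, -0.1886, 0.045]]
tabT [[0.5519, -0.2059, 0.099], [0.5573, -0.2231, 0.099], [0.5234, -0.2391, 0.099], [0.5168, -0.2258, 0.099]]
```

```bash
cat >> h.py <<'E'
def edge(im,A,B,z,n=25,w=.010,ch=None):
    """sub-pixel edge near segment A-B (world xy at height z): strongest gradient; robust line -> points"""
    A,B=np.array(A,float),np.array(B,float);d=(B-A)/np.linalg.norm(B-A);nn=np.array([-d[1],d[0]])
    g=cv2.cvtColor(im["frame"],cv2.COLOR_RGB2GRAY).astype(np.float32) if ch is None else ch.astype(np.float32)
    s=np.linspace(-w,w,81);out=[]
    for t in np.linspace(.08,.92,n):
        P=A+t*(B-A)+s[:,None]*nn;uv=proj(im,np.c_[P,np.full(81,z)]).astype(np.float32)
        v=cv2.remap(g,uv[:,:1],uv[:,1:],cv2.INTER_CUBIC).ravel()
        k=np.abs(np.gradient(cv2.GaussianBlur(v[None],(0,0),6).ravel()));i=k.argmax();out.append(P[i])
    vx,vy,x0,y0=cv2.fitLine(np.array(out,np.float32),cv2.DIST_HUBER,0,1e-4,1e-4).ravel()
    r=np.array(out)-[x0,y0];res=np.median(abs(r@[-vy,vx]))
    return np.array([x0,y0]),np.arctan2(vy,vx),res
E
python3 - <<'E'
from h import *
T=get_image("top");S=get_image("scene")
c={"R":[.6132,.199],"F":[.6135,.028],"f":[.4955,.025],"r":[.4915,.194]}
for n,im in(("T",T),("S",S)):
  for a,b in("RF","Ff","fr","rR"):
    p,an,res=edge(im,c[a],c[b],.045);print(n,a+b,p.round(4),round(np.degrees(an),2),round(res*1e3,2))
f=T["frame"];h=cv2.cvtColor(f,cv2.COLOR_RGB2HSV).astype(int)
m=np.zeros(h.shape[:2],np.uint8);R=(slice(110,165),slice(285,340))
m[R]=((h[R][...,0]>8)&(h[R][...,0]<25)&(h[R][...,1]>70))*255
b=cv2.boxPoints(cv2.minAreaRect(cv2.findNonZero(m)));print("block",cast(T,b,.02).round(3).tolist())
# orange, saturation-based position of face
sat=h[...,1]
for a,b in(((.6135,.0278),(.57,.0268)),((.54,.026),(.4955,.0247))): print("seal", [x for x in edge(T,a,b,.045,ch=sat)])
E
```

```text
T RF [0.6161 0.1135] -88.84 0.34
T Ff [0.5496 0.026 ] 2.47 0.64
T fr [0.4915 0.1296] -87.2 1.64
T rR [0.5447 0.1965] 0.07 1.03
S RF [0.6162 0.1135] -88.43 0.07
S Ff [0.5404 0.0277] 2.16 1.22
S fr [0.495  0.0989] -85.9 1.75
S rR [0.5596 0.1966] -3.08 3.16
block [[0.82, -0.078, 0.02], [0.831, -0.178, 0.02], [0.737, -0.186, 0.02], [0.726, -0.087, 0.02]]
seal [array([0.5892824 , 0.02199189], dtype=float32), np.float32(0.024155524), np.float64(0.0007541015036525387)]
seal [array([0.51432616, 0.01982266], dtype=float32), np.float32(0.000184123), np.float64(0.0008135318649913986)]
```

```bash
python3 -m creep '[[-4.1,1.84,0.8,0,0,-0.0036,0],[-4.1,1.84,0.8,0,0,-0.0036,0],[-4.1,1.84,0.8,0,0,-0.0036,0],[-4.1,1.84,0.8,0,0,-0.0036,0],[-4.1,1.84,0.8,0,0,-0.0036,0],[-4.1,1.84,0.8,0,0,-0.0036,0],[-4.1,1.84,0.8,0,0,-0.0036,0],[-4.1,1.84,0.8,0,0,-0.0036,0],[-4.1,1.84,0.8,0,0,-0.0036,0],[-4.1,1.84,0.8,0,0,-0.0036,0],[0,0,0,0,0,0,0],[0,0,0,0,0,0,0]]'
cat >> h.py <<'E'
def go(p,yaw=None):
    s=state();r,pt,y=s["tcp_rot"];from scipy.spatial.transform import Rotation as Ro
    R=Ro.from_euler("xyz",s["tcp_rot"]);d=R.inv().apply(np.array(p)-s["ee_pos"])*100
    print("pos",s["ee_pos"].round(4),"rpy",s["tcp_rot"].round(4),"F",s["force"].round(1),"tool cm",d.round(2), "rz",None if yaw is None else round(-((yaw-y+np.pi)%(2*np.pi)-np.pi),4))
E
python3 - <<'E'
from h import *
go([.5397,-.2235,.061],-2.707)
S=get_image("scene");cv2.imwrite("pics/s2.png",cv2.resize(S["frame"][190:330,110:260,::-1],None,fx=4,fy=4,interpolation=cv2.INTER_CUBIC))
E
```

```text
t: 1.9
ee_pos: [0.5339, -0.2193, 0.1513]
tcp_rot: [-3.142, -0.0, -2.706]
force: [0.9, -0.0, -0.5]
gripper_width: 0.0855
grip_force: 0.0
pos [ 0.5339 -0.2193  0.1513] rpy [-3.1416e+00 -3.0000e-04 -2.7064e+00] F [ 0.9 -0.  -0.5] tool cm [-0.35 -0.63  9.03] rz 0.0006
```

View pics/s2.png

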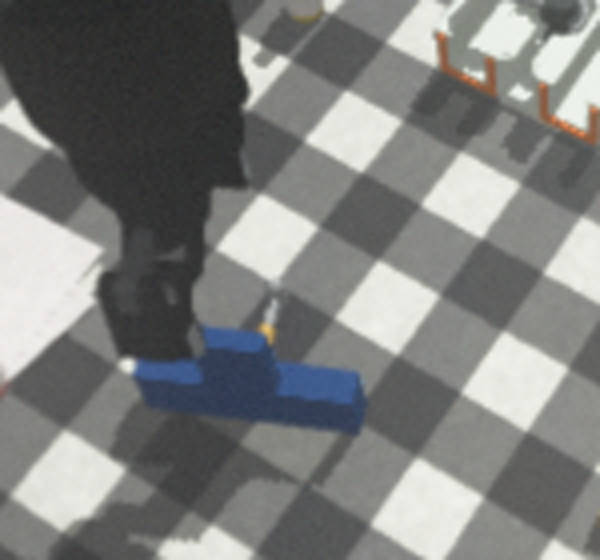

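The gripper hovers above the plate, whose tab is at about (237,340) in the crop.

```bash
python3 -m creep '[[-0.35,-0.63,0,0,0,0,0],[0,0,2.2,0,0,0,0],[0,0,2.2,0,0,0,0],[0,0,2.2,0,0,0,0],[0,0,2.4,0,0,0,0],[0,0,0,0,0,0,0],[0,0,0,0,0,0,140],[0,0,0,0,0,0,180],[0,0,0,0,0,0,200],[0,0,0,0,0,0,255],[0,0,0,0,0,0,255],[0,0,0,0,0,0,255],[0,0,0,0,0,0,255],[0,0,0,0,0,0,255]]' 50; python3 -c "
from h import *
go([.5397,-.2235,.061],-2.707)"
```

```text
t: 3.7
ee_pos: [0.54, -0.2235, 0.0616]
tcp_rot: [-3.141, 0.001, -2.707]
force: [-0.2, 0.3, 3.0]
gripper_width: 0.0116
grip_force: 51.4
pos [ 0.54   -0.2235  0.0616] rpy [-3.1413e+00  5.0000e-04 -2.7067e+00] F [-0.2  0.3  3. ] tool cm [0.03 0.01 0.06] rz 0.0003
```

```bash
python3 -m creep '[[0,0,-0.8,0,0,0,255],[0,0,-0.8,0,0,0,255],[0,0,-0.8,0,0,0.0508,255],[0,0,-0.6,0,0,0.0508,255],[0,0,0,0,0,0.0508,255],[0,0,0,0,0,0.0508,255],[0,0,0,0,0,0.0508,255],[0,0,0,0,0,0.0508,255],[0,0,0,0,0,0.0508,255],[0,0,0,0,0,0.0508,255],[-0.39,2.92,0,0,0,0,255],[-0.39,2.92,0,0,0,0,255],[-0.39,2.92,0,0,0,0,255],[-0.39,2.92,0,0,0,0,255],[-0.39,2.92,0,0,0,0,255],[-0.39,2.92,0,0,0,0,255],[0,0,0,0,0,0,255],[0,0,0,0,0,0,255]]'
python3 - <<'E'
from h import *
go([.5584,-.0475,.064],-3.113)
T=get_image("top");S=get_image("scene")
a=cv2.resize(T["frame"][175:245,215:315,::-1],None,fx=4,fy=4,interpolation=cv2.INTER_CUBIC)
b=cv2.resize(S["frame"][160:260,170:270,::-1],None,fx=4,fy=4,interpolation=cv2.INTER_CUBIC)
c=np.zeros((400,800,3),np.uint8);c[:280,:400]=a;c[:,400:]=b;cv2.imwrite("pics/c3.png",c)
E
```

```text
t: 5.95
ee_pos: [0.558, -0.0479, 0.0913]
tcp_rot: [-3.141, -0.001, -3.113]
force: [0.6, -0.8, -2.7]
gripper_width: 0.0115
grip_force: 50.8
pos [ 0.558  -0.0479  0.0913] rpy [-3.1415e+00 -5.0000e-04 -3.1130e+00] F [ 0.6 -0.8 -2.7] tool cm [-0.04  0.03  2.73] rz 0.0
```

View pics/c3.png

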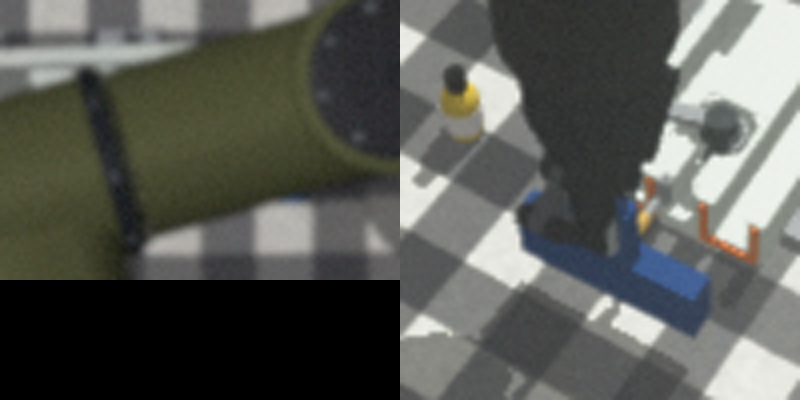

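Run:
```python
from h import *
S=get_image("scene")
px=lambda p:(np.array(p,float)+.5)/4-.5+np.array([170-100,160])
C=cast(S,px([(710,285),(699,299),(521,232)]),.0747)
O=np.array([.5548,.0815]);a=1.599;X=np.array([np.cos(a),np.sin(a)]);Y=np.array([-X[1],X[0]])
for p in C: print(p.round(4),((p[:2]-O)@X).round(4),((p[:2]-O)@Y).round(4))
# edges: top inner & outer right part, end
w=lambda x,y:O+X*x+Y*y
for n,A,B in(("outer",w(-.135,-.02),w(-.135,-.06)),("inner",w(-.115,-.03),w(-.115,-.06)),("end",w(-.134,-.062),w(-.116,-.062))):
    for nm,c in(("g",None),("b",S["frame"][...,2].astype(int)-S["frame"][...,0]+100)):
        p,an,r=edge(S,A,B,.0747,w=.008,ch=c);print(n,nm,((p-O)@X).round(4),((p-O)@Y).round(4),np.degrees(an).round(2),round(r*1e3,2))
p,an,r=edge(S,w(.1,-.062),w(-.05,-.062),.045,w=.008);print("mouldside",((p-O)@X).round(4),((p-O)@Y).round(4),np.degrees(an))
uv=proj(S,[np.r_[w(.0,-.062),.045]]);print(uv)
```

```text
[ 0.6207 -0.0363  0.0747] -0.1196 -0.0625
[ 0.6202 -0.0476  0.0747] -0.1309 -0.0617
[ 0.506  -0.0636  0.0747] -0.1436 0.0529
outer g -0.1339 -0.04 1.23 0.18
outer b -0.1337 -0.0445 1.78 0.08
inner g -0.1154 -0.0463 10.97 1.36
inner b -0.1145 -0.0446 0.21 0.09
end g -0.1249 -0.0589 -83.27 0.18
end b -0.1258 -0.0593 -89.06 0.16
mouldside 0.0313 -0.0623 -88.49907
[[270.80598909 201.43594421]]
```

Run:
```python
from h import *
S=get_image("scene")
O=np.array([.5548,.0815]);a=1.599;X=np.array([np.cos(a),np.sin(a)]);Y=np.array([-X[1],X[0]])
def m(n,C):
    for p in C: print(n,((p[:2]-O)@X*1e3).round(1),((p[:2]-O)@Y*1e3).round(1))
px=lambda p,s,o:(np.array(p,float)+.5)/s-.5+np.array(o)
m("seal",cast(S,px([(60,193),(111,217),(163,245),(215,267)],4,(205,150)),.045))
f=S["frame"];h=cv2.cvtColor(f,cv2.COLOR_RGB2HSV).astype(int)
k=(h[...,0]>12)&(h[...,0]<32)&(h[...,1]>90)&(h[...,2]>80);k[:205]=0;k[225:]=0;k[:,:220]=0;k[:,240:]=0
v,u=np.nonzero(k);print(np.c_[u,v].tolist())
m("brass",cast(S,[(u.mean(),v.mean())],.057))
```

```text
seal -55.1 56.3
seal -54.8 18.5
seal -56.8 -20.6
seal -54.9 -56.6
[[230, 212], [230, 213], [231, 213], [230, 214], [231, 214], [230, 215], [231, 215], [232, 215], [230, 216], [231, 216], [230, 217]]
brass -90.8 1.2
```

```bash
python3 -m creep '[[-0.25,0,0.7,0,0,0,255],[0,0,0.7,0,0,0,255],[0,0,0.7,0,0,0,255],[0,0,0.7,0,0,0,255],[0,0,0,0,0,0,255],[0,0.5,0,0,0,0,255],[0,0.5,0,0,0,0,255],[0,0.5,0,0,0,0,255],[0,0,0,0,0,0,255],[0,0,0,0,0,0,255]]'
python3 - <<'E'
from h import *
go([.556,-.0475,.062],-3.113)
S=get_image("scene")
cv2.imwrite("pics/c4.png",cv2.resize(S["frame"][170:250,180:280,::-1],None,fx=7,fy=7,interpolation=cv2.INTER_CUBIC))
E
```

```text
t: 7.4
ee_pos: [0.5603, -0.0325, 0.0633]
tcp_rot: [3.142, -0.0, -3.113]
force: [0.6, -0.4, -3.7]
gripper_width: 0.0116
grip_force: 50.7
pos [ 0.5603 -0.0325  0.0633] rpy [ 3.1415 -0.     -3.113 ] F [ 0.6 -0.4 -3.7] tool cm [ 0.47 -1.49  0.13] rz -0.0
```

View pics/c4.png

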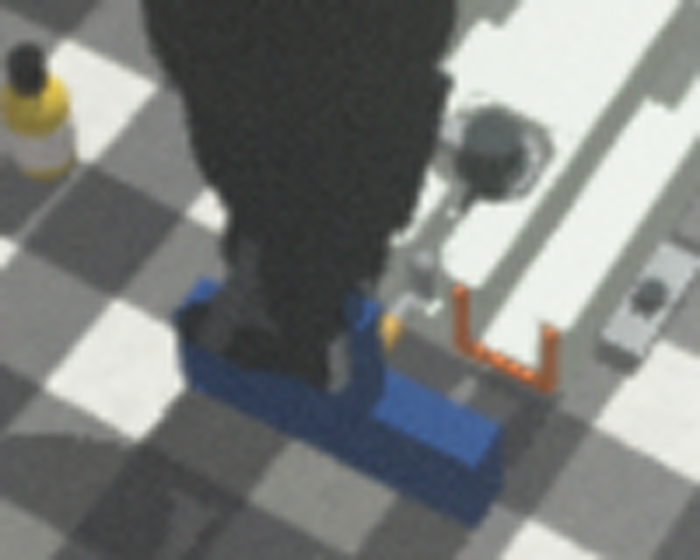

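The bolt head's top is at about (425,258), entering the channel mouth; the right seal is at (505,345).

Run:
```python
from h import *
S=get_image("scene")
O=np.array([.5548,.0815]);a=1.599;X=np.array([np.cos(a),np.sin(a)]);Y=np.array([-X[1],X[0]])
px=lambda p:(np.array(p,float)+.5)/7-.5+np.array([180,170])
def m(n,C):
    for p in C: print(n,((p[:2]-O)@X*1e3).round(1),((p[:2]-O)@Y*1e3).round(1))
m("head",cast(S,px([(424,258)]),.0397)); m("plate corner",cast(S,px([(501,430),(475,470)]),.0467))
m("seal",cast(S,px([(459,288),(550,330)]),.045))
w=lambda x,y:O+X*x+Y*y
c=S["frame"][...,2].astype(int)-S["frame"][...,0]+100
e=-.110
for n,A,B in(("outer",w(e-.01,-.02),w(e-.01,-.06)),("end",w(e-.009,-.064),w(e+.009,-.064))):
    p,an,r=edge(S,A,B,.0464,w=.008,ch=c);print(n,((p-O)@X).round(4),((p-O)@Y).round(4),np.degrees(an).round(2),round(r*1e3,2))
print((np.array(state()["ee_pos"][:2])-O)@X,(np.array(state()["ee_pos"][:2])-O)@Y)
```

```text
head -48.7 -0.5
plate corner -100.9 -62.5
plate corner -118.9 -62.7
seal -56.6 -19.8
seal -56.0 -56.6
outer -0.1179 -0.0408 1.28 0.1
end -0.1094 -0.0621 88.98 0.14
-0.11429216780500229 -0.002251547058699606
```

```bash
python3 -m creep '[[0,0.5,0,0,0,0,255],[0,0.5,0,0,0,0,255],[0,0.5,0,0,0,0,255],[0,0,0,0,0,0,255]]'; python3 -m creep '[[0,0.5,0,0,0,0,255],[0,0.5,0,0,0,0,255],[0,0.5,0,0,0,0,255],[0,0.4,0,0,0,0,255],[0,0,0,0,0,0,255]]';python3 -m creep '[[0,0.2,0,0,0,0,255],[0,0.1,0.08,0,0,0,255],[0,0.0,0.08,0,0,0,255],[0,0,0,0,0,0,255]]'
```

```text
t: 8.0
ee_pos: [0.5599, -0.0171, 0.0633]
tcp_rot: [3.141, -0.0, -3.113]
force: [-0.2, 0.3, -3.7]
gripper_width: 0.0115
grip_force: 50.7
t: 8.62
ee_pos: [0.5593, 0.0017, 0.0633]
tcp_rot: [3.141, -0.0, -3.113]
force: [-0.2, 0.3, -3.5]
gripper_width: 0.0116
grip_force: 50.8
t: 9.12
ee_pos: [0.5593, 0.0043, 0.0617]
tcp_rot: [3.142, -0.0, -3.113]
force: [-0.3, -0.0, -1.9]
gripper_width: 0.0113
grip_force: 50.7
```

```bash
for i in 1; do python3 -m creep '[[0,0.1,0,0,0,0,255],[0,0.1,0,0,0,0,255],[0,0,0,0,0,0,255]]'|grep -E "pos|force:"; python3 -m creep '[[0,0.1,0,0,0,0,255],[0,0,0,0,0,0,255]]'|grep -E "pos|force:"; done
```

```text
ee_pos: [0.5593, 0.0064, 0.0617]
force: [0.2, -1.0, -2.4]
grip_force: 50.8
ee_pos: [0.5592, 0.0074, 0.0618]
force: [0.3, -0.2, -2.8]
grip_force: 50.8
```

```bash
python3 -m creep '[[0,0.05,0,0,0,0,255],[0,0,0,0,0,0,255]]'|grep -E "pos|force:"; python3 -m creep '[[0,0.05,0,0,0,0,255],[0,0,0,0,0,0,255]]'|grep -E "pos|force:"
```

```text
ee_pos: [0.5592, 0.0079, 0.0618]
force: [0.1, -0.4, -1.0]
grip_force: 50.8
ee_pos: [0.5592, 0.0084, 0.0617]
force: [0.5, -0.2, -1.4]
grip_force: 50.9
```

```bash
python3 -m creep '[[0,0.05,0,0,0,0,255],[0,0,0,0,0,0,255]]'|grep -E "pos|force:"; python3 -m creep '[[0,0.05,0,0,0,0,255],[0,0,0,0,0,0,255]]'|grep -E "pos|force:"; python3 -m creep '[[0,0.05,0,0,0,0,255],[0,0,0,0,0,0,255]]'|grep -E "pos|force:"
```

```text
ee_pos: [0.5592, 0.0089, 0.0617]
force: [-0.5, -0.9, -1.7]
grip_force: 50.9
ee_pos: [0.5591, 0.0093, 0.0617]
force: [0.1, -1.5, -2.2]
grip_force: 50.9
ee_pos: [0.5591, 0.0097, 0.0617]
force: [0.8, -3.0, -1.2]
grip_force: 50.9
```

```bash
python3 -m creep '[[0,0.04,0,0,0,0,255],[0,0,0,0,0,0,255]]'|grep -E "pos|force:"; python3 -m creep '[[0,0.04,0,0,0,0,255],[0,0,0,0,0,0,255]]'|grep -E "pos|force:"
```

```text
ee_pos: [0.5591, 0.01, 0.0618]
force: [-0.3, -3.9, -2.9]
grip_force: 50.9
ee_pos: [0.5591, 0.0104, 0.0618]
force: [0.3, -5.5, -1.5]
grip_force: 50.9
```

```bash
python3 -m creep '[[0,-0.08,0.02,0,0,0,255],[0,0,0,0,0,0,255]]'|grep -E "pos|force:"; python3 -m creep '[[0,0,0,0,0,0,190],[0,0,0,0,0,0,160],[0,0,0,0,0,0,160],[0,0,0,0,0,0,160]]'; python3 -m creep '[[0,0,-1.0,0,0,0,160],[0,0,-2,0,0,0,160],[0,0,-3,0,0,0,160],[0,-1,-3,0,0,0,160],[0,-4,0,0,0,0,255],[0,-5,0,0,0,0,255],[0,-5,0,0,0,0,255],[0,-5,0,0,0,0,255],[0,0,0,0,0,0,255]]'
python3 - <<'E'
from h import *
S=get_image("scene");T=get_image("top")
a=cv2.resize(S["frame"][150:230,200:300,::-1],None,fx=4,fy=4,interpolation=cv2.INTER_CUBIC)
b=cv2.resize(T["frame"][170:250,195:295,::-1],None,fx=4,fy=4,interpolation=cv2.INTER_CUBIC)
cv2.imwrite("pics/c5.png",np.hstack([a,b]))
E
```

```text
ee_pos: [0.5591, 0.01, 0.0617]
force: [-0.9, -2.8, 0.0]
grip_force: 51.1
t: 12.25
ee_pos: [0.5591, 0.0101, 0.0615]
tcp_rot: [3.141, 0.0, -3.113]
force: [-0.6, 0.6, 0.4]
gripper_width: 0.0315
grip_force: 0.0
t: 13.38
ee_pos: [0.5644, -0.1931, 0.1519]
tcp_rot: [-3.141, -0.0, -3.117]
force: [1.1, 0.6, -0.2]
gripper_width: 0.0001
grip_force: 0.0
```

View pics/c5.png

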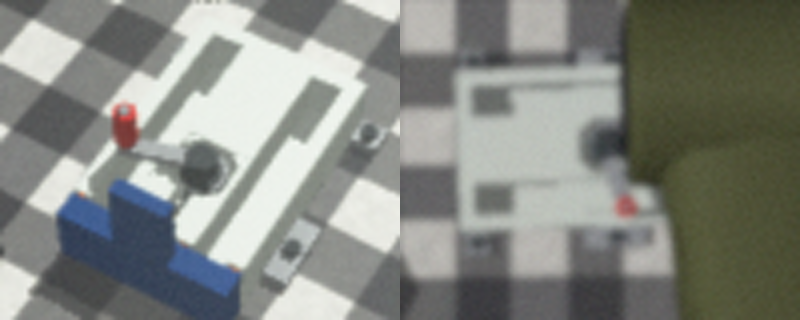

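```bash
python3 -m creep '[[0.84,4.36,0,0,0,0,170],[0.84,4.36,0,0,0,0,170],[0.84,4.36,0,0,0,0,170],[0.84,4.36,0,0,0,0,170],[0.84,4.36,0,0,0,0,170],[0.84,4.36,0,0,0,0,170],[0,0,0,0,0,-0.186,170],[0,0,0,0,0,-0.186,170],[0,0,0,0,0,-0.186,170],[0,0,0,0,0,-0.186,170],[0,0,0,0,0,-0.186,170],[0,0,0,0,0,-0.186,170],[0,0,0,0,0,-0.186,170],[0,0,0,0,0,-0.186,170],[0,0,0,0,0,-0.186,170],[0,0,0,0,0,-0.186,170]]'; python3 -m creep '[[0,0,0,0,0,-0.186,170],[0,0,0,0,0,-0.186,170],[0,0,0,0,0,-0.186,170],[0,0,0,0,0,-0.186,170],[0,0,0,0,0,-0.186,170],[0,0,0,0,0,-0.186,170],[0,0,0,0,0,-0.186,170],[0,0,0,0,0,-0.186,170],[0,0,0,0,0,0,170],[0,0,0,0,0,0,170]]'
python3 - <<'E'
from h import *
print(state()["q"])
go([.5076,.067,.063],.28)
S=get_image("scene")
cv2.imwrite("pics/c6.png",cv2.resize(S["frame"][110:220,190:290,::-1],None,fx=5,fy=5,interpolation=cv2.INTER_CUBIC))
E
```

```text
t: 15.48
ee_pos: [0.5066, 0.0713, 0.152]
tcp_rot: [-3.141, 0.0, -1.245]
force: [0.3, -0.2, -0.2]
gripper_width: 0.0288
grip_force: 0.0
t: 16.73
ee_pos: [0.5068, 0.0707, 0.1518]
tcp_rot: [-3.141, -0.0, 0.232]
force: [0.8, 0.1, -0.2]
gripper_width: 0.0287
grip_force: 0.0
[ 5.32535849e-01 -1.93682481e-01 -2.80364303e-01 -1.60820883e-04
 -1.48370038e+00  1.27049601e+00]
pos [0.5068 0.0707 0.1518] rpy [-3.1413e+00 -3.0000e-04  2.3220e-01] F [ 0.8  0.1 -0.2] tool cm [-0.01  0.38  8.88] rz -0.0478
```

View pics/c6.png

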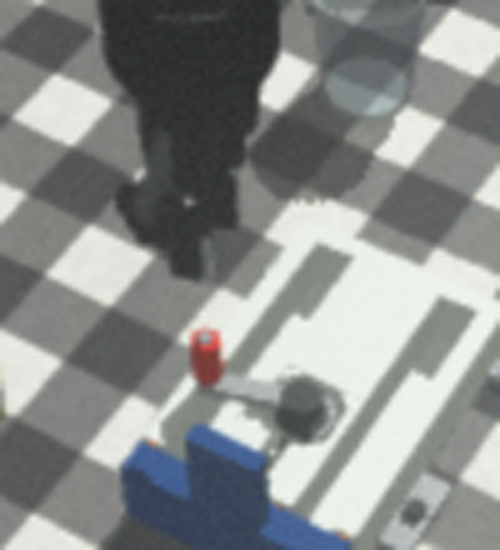

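The open fingers hover above the knob, whose top is at about (207,337).

```bash
python3 - <<'E'
from h import *
S=get_image("scene")
print(cast(S,(np.array([(206,336)])+.5)/5-.5+[190,110],.087), cast(S,(np.array([(206,358)])+.5)/5-.5+[190,110],.074))
E
python3 -m creep '[[0,0.35,0,0,0,-0.048,170],[0,0,2.2,0,0,0,170],[0,0,2.2,0,0,0,170],[0,0,1.5,0,0,0,170],[0,0,0,0,0,0,170]]'
```

```text
[[0.50658325 0.06998149 0.087     ]] [[0.50826011 0.06643306 0.074     ]]
t: 17.45
ee_pos: [0.5072, 0.0664, 0.0914]
tcp_rot: [3.141, 0.002, 0.282]
force: [0.1, 0.2, 0.8]
gripper_width: 0.029
grip_force: 0.0
```

```bash
python3 -m creep '[[0,0,0.7,0,0,0,170],[0,0,0,0,0,0,170]]' | grep -E "pos|force"; python3 -m creep '[[0,0,0.7,0,0,0,170],[0,0,0.7,0,0,0,170],[0,0,0.7,0,0,0,170],[0,0,0,0,0,0,170]]'
python3 - <<'E'
from h import *
S=get_image("scene")
cv2.imwrite("pics/c7.png",cv2.resize(S["frame"][120:220,200:300,::-1],None,fx=5,fy=5,interpolation=cv2.INTER_CUBIC))
E
```

```text
ee_pos: [0.5078, 0.0667, 0.0855]
force: [-0.6, 0.2, 0.8]
grip_force: 0.0
t: 18.2
ee_pos: [0.5073, 0.0664, 0.0636]
tcp_rot: [3.142, 0.002, 0.283]
force: [0.1, 0.4, 0.7]
gripper_width: 0.0287
grip_force: 0.0
```

View pics/c7.png

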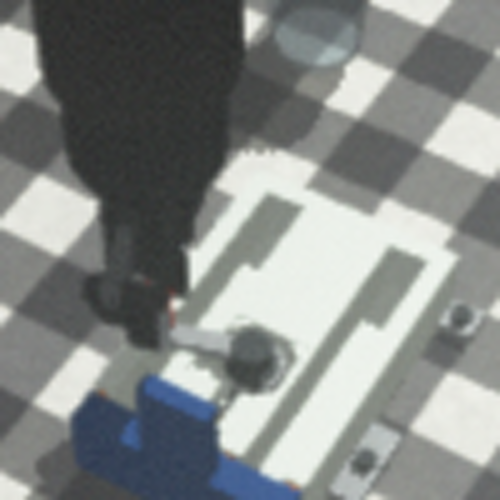

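```bash
cat > f.py <<'E'
from h import *
s=state();O=np.array([.5548,.0812]);y=s["tcp_rot"][2];r=s["ee_pos"][:2]-O
th=(1.599+np.pi/2-np.arctan2(r[1],r[0])+1)%(2*np.pi)-1
F=s["force"][:2];tx=np.array([np.cos(y),np.sin(y)]);ty=np.array([np.sin(y),-np.cos(y)])
print("t%.1f th %.3f yawth %.3f r %.1f mm  Ftan %.2f Frad(in) %.2f Fz %.1f w %.1f g %.1f tq %.2f"%(s["t"],th,(.03-y+1)%(2*np.pi)-1,1e3*np.hypot(*r),F@ty,F@tx,s["force"][2],s["gripper_width"]*1e3,s["grip_force"],s["wrist_torque"][2]))
E
python3 f.py; python3 -m creep '[[0,0,0,0,0,0,190],[0,0,0,0,0,0,194],[0,0,0,0,0,0,194]]' 20 >/dev/null; python3 f.py
python3 -m creep '[[0.025,-0.5,0,0,0,0.1,194],[0.025,-0.5,0,0,0,0.1,194],[0.025,-0.5,0,0,0,0.1,194]]' >/dev/null; python3 f.py
python3 -m creep '[[0.025,-0.5,0,0,0,0.1,194],[0.025,-0.5,0,0,0,0.1,194],[0.025,-0.5,0,0,0,0.1,194]]' >/dev/null; python3 f.py
```

```text
t18.2 th -0.274 yawth -0.253 r 49.4 mm  Ftan -0.03 Frad(in) 0.42 Fz 0.4 w 28.2 g 0.0 tq -0.01
t18.6 th -0.272 yawth -0.253 r 49.1 mm  Ftan 0.18 Frad(in) 0.42 Fz 0.7 w 20.2 g 0.0 tq -0.01
t19.0 th 0.030 yawth 0.051 r 49.0 mm  Ftan 1.20 Frad(in) 0.57 Fz 0.9 w 20.1 g 0.6 tq 0.04
t19.4 th 0.338 yawth 0.351 r 48.9 mm  Ftan 0.98 Frad(in) 0.52 Fz 0.9 w 20.3 g 0.5 tq -0.04
```

```bash
for i in 1 2 3; do :; done; R='x'
python3 -m creep '[[0.025,-0.5,0,0,0,0.1,194],[0.025,-0.5,0,0,0,0.1,194],[0.025,-0.5,0,0,0,0.1,194]]' >/dev/null; python3 f.py
python3 -m creep '[[0.025,-0.5,0,0,0,0.1,194],[0.025,-0.5,0,0,0,0.1,194]]' >/dev/null; python3 f.py
python3 -m creep '[[0.025,-0.5,0,0,0,0.1,194],[0.025,-0.5,0,0,0,0.1,194]]' >/dev/null; python3 f.py
python3 -m creep '[[0.025,-0.5,0,0,0,0.1,194],[0.025,-0.5,0,0,0,0.1,194]]' >/dev/null; python3 f.py
```

```text
t19.8 th 0.646 yawth 0.651 r 48.8 mm  Ftan 0.84 Frad(in) 0.44 Fz 0.9 w 20.6 g 0.5 tq 0.01
t20.0 th 0.851 yawth 0.850 r 48.9 mm  Ftan 1.60 Frad(in) 0.00 Fz 0.8 w 20.7 g 0.5 tq -0.05
t20.2 th 1.057 yawth 1.050 r 48.9 mm  Ftan 0.33 Frad(in) 1.04 Fz 0.6 w 20.6 g 0.5 tq -0.02
t20.5 th 1.261 yawth 1.251 r 49.1 mm  Ftan 1.25 Frad(in) -1.20 Fz 0.5 w 20.1 g 0.5 tq -0.00
```

```bash
python3 -m creep '[[0.025,-0.5,0,0,0,0.1,194],[0.025,-0.5,0,0,0,0.1,194]]' >/dev/null; python3 f.py
python3 -m creep '[[0.025,-0.5,0,0,0,0.1,194],[0.025,-0.5,0,0,0,0.1,194]]' >/dev/null; python3 f.py
python3 -m creep '[[0.012,-0.25,0,0,0,0.05,194],[0.012,-0.25,0,0,0,0.05,194]]' >/dev/null; python3 f.py
python3 -m creep '[[0.012,-0.25,0,0,0,0.05,194],[0.012,-0.25,0,0,0,0.05,194]]' >/dev/null; python3 f.py
```

```text
t20.8 th 1.465 yawth 1.450 r 49.3 mm  Ftan 0.11 Frad(in) 0.07 Fz -0.4 w 20.3 g 0.5 tq -0.00
t21.0 th 1.668 yawth 1.650 r 49.5 mm  Ftan 0.71 Frad(in) -0.73 Fz 0.1 w 20.4 g 0.6 tq -0.00
t21.2 th 1.766 yawth 1.749 r 49.5 mm  Ftan 1.21 Frad(in) 1.53 Fz 1.5 w 20.7 g 0.8 tq 0.00
t21.5 th 1.866 yawth 1.849 r 49.5 mm  Ftan 2.61 Frad(in) 0.23 Fz 0.9 w 20.2 g 0.9 tq 0.04
```

```bash
python3 -m creep '[[0.012,-0.25,0,0,0,0.05,194],[0.012,-0.25,0,0,0,0.05,194]]' >/dev/null; python3 f.py
python3 -m creep '[[0.012,-0.25,0,0,0,0.05,194]]' >/dev/null; python3 f.py
python3 -m creep '[[0.012,-0.25,0,0,0,0.05,194]]' >/dev/null; python3 f.py
python3 -m creep '[[0.012,-0.25,0,0,0,0.05,194]]' >/dev/null; python3 f.py
python3 -m creep '[[0.012,-0.25,0,0,0,0.05,194]]' >/dev/null; python3 f.py
```

```text
t21.8 th 1.965 yawth 1.949 r 49.5 mm  Ftan 2.53 Frad(in) 0.59 Fz 1.2 w 20.4 g 1.1 tq -0.04
t21.9 th 2.014 yawth 1.999 r 49.5 mm  Ftan 1.90 Frad(in) 0.48 Fz 1.0 w 20.6 g 1.4 tq 0.00
t22.0 th 2.063 yawth 2.049 r 49.5 mm  Ftan 3.33 Frad(in) 0.26 Fz 1.4 w 20.6 g 1.5 tq -0.07
t22.1 th 2.112 yawth 2.099 r 49.6 mm  Ftan 3.62 Frad(in) -0.17 Fz 1.6 w 20.0 g 1.7 tq -0.03
t22.2 th 2.161 yawth 2.149 r 49.6 mm  Ftan 3.73 Frad(in) 1.30 Fz 1.6 w 20.4 g 1.9 tq -0.01
```

Seal is being pressed. Continuing in small steps.

```bash
python3 -m creep '[[0.012,-0.25,0,0,0,0.05,194]]' >/dev/null; python3 f.py
python3 -m creep '[[0.012,-0.25,0,0,0,0.05,194]]' >/dev/null; python3 f.py
python3 -m creep '[[0.012,-0.25,0,0,0,0.05,194]]' >/dev/null; python3 f.py
```

```text
t22.4 th 2.210 yawth 2.199 r 49.6 mm  Ftan 3.25 Frad(in) 0.05 Fz 2.8 w 20.5 g 1.9 tq 0.02
t22.5 th 2.260 yawth 2.248 r 49.7 mm  Ftan 4.21 Frad(in) 1.25 Fz 1.6 w 20.3 g 2.0 tq -0.01
t22.6 th 2.310 yawth 2.299 r 49.7 mm  Ftan 4.10 Frad(in) 0.71 Fz 1.6 w 20.5 g 2.1 tq -0.02
```

```bash
python3 -m creep '[[0.012,-0.25,0,0,0,0.05,194]]' >/dev/null; python3 f.py
python3 -m creep '[[0.006,-0.15,0,0,0,0.03,194]]' >/dev/null; python3 f.py
python3 -m creep '[[0.006,-0.15,0,0,0,0.03,194]]' >/dev/null; python3 f.py
```

```text
t22.8 th 2.359 yawth 2.348 r 49.8 mm  Ftan 4.14 Frad(in) -0.78 Fz 1.5 w 20.5 g 2.2 tq 0.01
t22.9 th 2.392 yawth 2.378 r 49.8 mm  Ftan 4.55 Frad(in) -0.21 Fz 2.4 w 20.2 g 2.1 tq -0.03
t23.0 th 2.428 yawth 2.408 r 49.8 mm  Ftan 3.46 Frad(in) 0.31 Fz 1.3 w 20.5 g 2.2 tq 0.01
```

```bash
python3 -m creep '[[0.01,-0.2,0,0,0,0.04,194]]' >/dev/null; python3 f.py
python3 -m creep '[[0.01,-0.2,0,0,0,0.04,194]]' >/dev/null; python3 f.py
python3 -m creep '[[0.01,-0.2,0,0,0,0.04,194]]' >/dev/null; python3 f.py
```

```text
t23.1 th 2.471 yawth 2.449 r 49.9 mm  Ftan 4.21 Frad(in) -0.56 Fz 2.3 w 20.5 g 2.3 tq 0.01
t23.2 th 2.514 yawth 2.490 r 49.9 mm  Ftan 4.63 Frad(in) -0.11 Fz 1.5 w 20.3 g 2.4 tq 0.07
t23.4 th 2.556 yawth 2.530 r 49.9 mm  Ftan 5.30 Frad(in) -0.55 Fz 2.0 w 20.4 g 2.4 tq 0.01
```

```bash
python3 -m creep '[[0.01,-0.2,0,0,0,0.04,194]]' >/dev/null; python3 f.py
python3 -m creep '[[0.01,-0.2,0,0,0,0.04,194]]' >/dev/null; python3 f.py
python3 -m creep '[[0.01,-0.2,0,0,0,0.04,194]]' >/dev/null; python3 f.py
```

```text
t23.5 th 2.597 yawth 2.570 r 49.8 mm  Ftan 5.55 Frad(in) -0.71 Fz 1.8 w 20.8 g 2.5 tq -0.02
t23.6 th 2.637 yawth 2.610 r 49.9 mm  Ftan 6.56 Frad(in) 0.20 Fz 2.5 w 20.2 g 2.7 tq -0.01
t23.8 th 2.676 yawth 2.650 r 49.8 mm  Ftan 4.53 Frad(in) -0.52 Fz 0.8 w 20.5 g 2.8 tq 0.00
```

```bash
python3 -m creep '[[0.01,-0.15,0,0,0,0.03,194]]' >/dev/null; python3 f.py
python3 -m creep '[[0.01,-0.15,0,0,0,0.03,194]]' >/dev/null; python3 f.py
```

```text
t23.9 th 2.706 yawth 2.680 r 49.9 mm  Ftan 4.99 Frad(in) -0.44 Fz 1.1 w 20.4 g 2.7 tq 0.00
t24.0 th 2.736 yawth 2.709 r 49.9 mm  Ftan 5.45 Frad(in) -0.40 Fz 1.5 w 20.6 g 2.7 tq -0.05
```

```bash
python3 -m creep '[[0.01,-0.15,0,0,0,0.03,194]]' >/dev/null; python3 f.py
python3 -m creep '[[0.01,-0.15,0,0,0,0.03,194]]' >/dev/null; python3 f.py
```

```text
t24.1 th 2.766 yawth 2.739 r 49.8 mm  Ftan 4.71 Frad(in) -0.38 Fz 1.1 w 20.1 g 2.7 tq 0.01
t24.2 th 2.795 yawth 2.769 r 49.9 mm  Ftan 4.72 Frad(in) 0.07 Fz 1.3 w 20.4 g 2.8 tq 0.02
```

```bash
python3 -m creep '[[0.01,-0.15,0,0,0,0.03,194]]' >/dev/null; python3 f.py
python3 -m creep '[[0.01,-0.15,0,0,0,0.03,194]]' >/dev/null; python3 f.py
python3 -m creep '[[0.01,-0.15,0,0,0,0.03,194]]' >/dev/null; python3 f.py
```

```text
t24.4 th 2.824 yawth 2.799 r 49.9 mm  Ftan 5.44 Frad(in) 0.44 Fz 1.4 w 19.9 g 2.7 tq 0.02
t24.5 th 2.853 yawth 2.829 r 49.9 mm  Ftan 6.29 Frad(in) -0.42 Fz 1.6 w 20.8 g 2.9 tq -0.04
t24.6 th 2.883 yawth 2.859 r 49.9 mm  Ftan 5.57 Frad(in) -1.00 Fz 1.2 w 20.7 g 3.0 tq -0.01
```

```bash
python3 -m creep '[[0.01,-0.15,0,0,0,0.03,194]]' >/dev/null; python3 f.py
python3 -m creep '[[0.01,-0.15,0,0,0,0.03,194]]' >/dev/null; python3 f.py
```

```text
t24.8 th 2.911 yawth 2.889 r 49.9 mm  Ftan 5.99 Frad(in) 0.12 Fz 0.6 w 20.7 g 3.1 tq -0.01
t24.9 th 2.940 yawth 2.919 r 49.9 mm  Ftan 6.86 Frad(in) -0.24 Fz 1.5 w 20.0 g 3.2 tq -0.06
```

```bash
python3 -m creep '[[0.005,-0.1,0,0,0,0.02,194]]' >/dev/null; python3 f.py
python3 -m creep '[[0.005,-0.1,0,0,0,0.02,194]]' >/dev/null; python3 f.py
```

```text
t25.0 th 2.958 yawth 2.939 r 49.9 mm  Ftan 6.44 Frad(in) 0.41 Fz 1.5 w 20.5 g 3.2 tq 0.02
t25.1 th 2.978 yawth 2.959 r 49.9 mm  Ftan 7.19 Frad(in) -0.31 Fz 0.4 w 20.6 g 3.5 tq -0.04
```

```bash
python3 -m creep '[[0.005,-0.1,0,0,0,0.02,194]]' >/dev/null; python3 f.py
```

```text
t25.2 th 2.997 yawth 2.979 r 49.9 mm  Ftan 6.90 Frad(in) 0.16 Fz 0.9 w 20.3 g 3.4 tq -0.00
```

```bash
python3 -m creep '[[0.005,-0.1,0,0,0,0.02,194]]' >/dev/null; python3 f.py
python3 -m creep '[[0.005,-0.1,0,0,0,0.02,194]]' >/dev/null; python3 f.py
```

```text
t25.4 th 3.015 yawth 2.999 r 49.9 mm  Ftan 7.57 Frad(in) 0.05 Fz 0.2 w 20.0 g 3.5 tq -0.00
t25.5 th 3.033 yawth 3.019 r 50.0 mm  Ftan 7.75 Frad(in) 0.13 Fz 1.2 w 20.4 g 3.9 tq -0.01
```

```bash
python3 -m creep '[[0.005,-0.1,0,0,0,0.02,194]]' >/dev/null; python3 f.py
```

```text
t25.6 th 3.050 yawth 3.039 r 50.0 mm  Ftan 7.82 Frad(in) -0.21 Fz 0.4 w 20.5 g 4.1 tq 0.01
```

```bash
for i in 1 2; do python3 -m creep '[[0,0,0,0,0,0,194]]' >/dev/null; python3 f.py; done
```

```text
t25.8 th 3.052 yawth 3.038 r 50.0 mm  Ftan 7.22 Frad(in) -0.22 Fz 0.7 w 20.5 g 3.8 tq 0.00
t25.9 th 3.051 yawth 3.038 r 50.0 mm  Ftan 7.43 Frad(in) -0.22 Fz 0.5 w 20.2 g 3.7 tq 0.07
```

```bash
python3 -m creep '[[0,0.2,0,0,0,0,185],[0,0,0,0,0,0,175],[0,0,0,0,0,0,170]]' | grep force; python3 f.py; python3 -m creep '[[0,0,-1,0,0,0,170],[0,0,-1,0,0,0,170],[0,0,-2,0,0,0,170],[0,0,-3,0,0,0,170],[0,0,-3,0,0,0,170],[-5,0,0,0,0,0,170],[-5,0,0,0,0,0,170],[-2,0,-3,0,0,0,170],[0,0,0,0,0,0,170],[0,0,0,0,0,0,170]]'
python3 - <<'E'
from h import *
S=get_image("scene");T=get_image("top")
a=cv2.resize(S["frame"][150:230,200:300,::-1],None,fx=4,fy=4,interpolation=cv2.INTER_CUBIC)
b=cv2.resize(T["frame"][170:250,195:295,::-1],None,fx=4,fy=4,interpolation=cv2.INTER_CUBIC)
cv2.imwrite("pics/c8.png",np.hstack([a,b]))
E
```

```text
force: [-0.1, -0.0, 0.2]
grip_force: 0.0
t26.2 th 3.047 yawth 3.038 r 49.3 mm  Ftan -0.01 Frad(in) 0.10 Fz 0.2 w 28.6 g 0.0 tq 0.00
t: 27.5
ee_pos: [0.7225, 0.1042, 0.1951]
tcp_rot: [3.141, 0.0, -3.007]
force: [0.0, -1.3, -1.0]
gripper_width: 0.0284
grip_force: 0.0
```

View pics/c8.png

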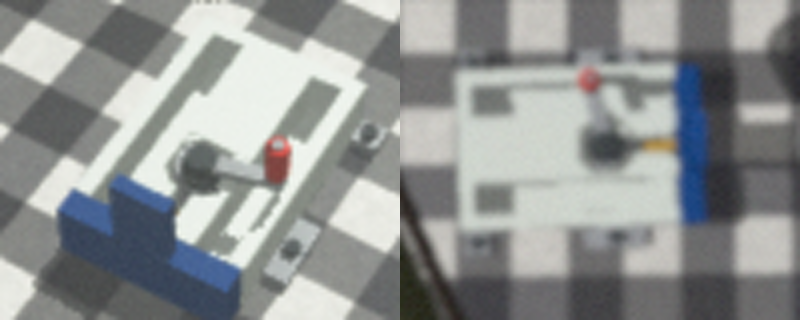

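The plate (blue, at 692,143) sits square and flush on the face with no seal visible, and the knob is at (589,80), so the lever has turned about half a turn.

```bash
python3 -c "
from station import job
print(job.finish_job())"
```

```text
the job is handed in; nothing more can be done
None
```

The job is handed in: the plate stands square against the mould's face, the cam is drawn up about 7 N over its free force (inside the 6–8 N tight range), and the gripper has let go and is clear of everything.

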